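# Close the vacuum pot with its cam-arm cap

### The arm

A 6-joint arm with a two-finger parallel gripper is mounted at the origin on a cart in front of the work surface, level with it; the furniture and walls round the work are solid. World frame = base frame: x ahead of the robot, y to its left, z up, the work surface at z = 0. Lengths are in m, angles in rad, forces in N, time in s.
With the tool pointing down it reaches from about 0.3 to 0.95 m from the base axis. Payload 3.1 kg.
Tool frame: the origin (TCP) lies on the centre line of the jaws, within the pads' length; the fingertips stand 22 mm ahead of it and the grasp point (between the pads) lies 3 mm ahead of it; z points along the fingers, y is the line along which they close (so a half turn about z gives the same grasp; the last joint's range is limited). The gripper opens to 85 mm and grips with 20 to 120 N. Pads are 22 mm wide; open, the fingers measure 114 mm over their backs; the gripper's body (76 mm by 85 mm) begins 54 mm behind the grasp point. The pads swing forward as they close: fully open they stand 13 mm farther back than shut.
Start: joints at [1.042, 0.308, 1.634, -0, 1.2, -0.07], TCP at [0.277, 0.56, 0.253] pointing down, gripper open.
Joint ranges: [-3.06, 3.06], [-0.79, 1.96], [0.05, 2.63], [-1.19, 4.34], [0.05, 2.64], [-2.94, 2.94]. Speed limits (rad/s): [2.79, 2.79, 3.14, 3.14, 3.14, 3.14].

### API

Orientations are given as a 3x3 rotation matrix whose columns are the frame's x, y, z axes.
In Python, from station import sense, snapshot, camera_info, ticket gives the robot as it stands.
- The arm moves only by the tool apply_moves, never from a script. Its argument "rows" is a list that holds one entry, the list of rows, each a list of 7 numbers: the shift along the world's x, y, z in mm, then the turn, a rotation vector about the world's x, y, z in degrees, then the closure in counts, from 0 (fully open) to 255 (shut). In form: [[[tx, ty, tz, rx, ry, rz, gripper], ...]]. A call has 1 to 5 rows; each row is the pose to reach, as a shift and turn from the pose commanded when the call began; what a row does not reach only later rows make up. A row lasts 1/8 s, in which the tool goes at most 62.5 mm and 10.7 degrees, less where a joint would pass 70% of its speed; a pose out of reach is approached as far as the arm can. A call with a gripper value outside its range is refused whole. The fingers move at their own pace and stop on an object; "newtons" is the grip in N (left out, the last holds). Time passes only in rows, so rows that repeat a pose let the fingers close. It gives the time, the measured TCP pose, the force, the opening and the grip force at its end, in the units of the state.
- sense(): the state, without advancing time (a new reading comes with each control period).
- snapshot(name): name is "scene" or "top"; returns (picture, depth): 384x512x3 uint8, red, green, blue; 384x512 float32, m along the optical axis (not along the pixel's ray), 0 where there is no reading.
- camera_info(name): a dict with "fx", "fy", "cx", "cy" (pixels), "cam_to_world" (4x4, takes a point from camera to world coordinates). Camera axes: x right, y down, z forward; pixel columns grow to the right and rows downward; lengths in m; the calibration is good to about 2 mm. A picture is of the moment at which its call begins. camera_info takes no time and is no camera call.
- ticket.sign_off(): hands the job in; it is judged then, once.
The state is a dict: "clock": time; "joints": joint angles; "qd": joint speeds; "joint_torque": joint torques, N m; "tcp_pos": TCP position; "tcp_rot": TCP orientation; "wrist_force": force on the tool from outside, world axes, zero at the start; "wrist_torque": the same for the moment, N m; "finger_gap": finger opening in m; "grasp_force": force on a finger pad.
Only numpy, scipy, OpenCV 4.12 (cv2) and the standard library are available. Lean on these libraries where they do the work, as an engineer would, in place of code of your own. Each camera call takes 0.05 s, during which the arm holds its last target. There are 200 camera calls.

### The job

Close the bench vacuum pot: push its coupling cap straight down onto the grooved adaptor, past the snug detent balls, until it bottoms firmly on the rubber seal, with both cam arms still open. Then swing the two cam arms down one after the other, each fully home against its stop. Be firm but gentle, so that neither the seal nor the adaptor is strained, and leave the things around it where they are.

Things in the scene. Friction and masses are not known exactly. Their poses are not given: they have to be found in the camera images.
- pot: Fixed squat round grey pot with an aluminium lid, 124 mm across, 55 mm high; eight bolt heads 3 mm high on the flat lid, on a 110 mm circle; a plugged side port sticks out 2 mm beyond the lid at its own +x. Origin: centre of its underside, z up. Left or right of the desk's middle, the cap on the other side.
- adaptor: Fixed upright aluminium grooved adaptor on the pot's centre. Origin: on its axis at the lid's top, 55 mm above the desk, z up. Hexagonal foot 54 mm across corners, 10 mm high; lower body 40 mm diameter up to z = 41.5 mm; groove 19 mm diameter to 69 mm; head 40 mm diameter to 80 mm, upper rim chamfered over 4 mm. The cap may press on it with at most 40 N.
- adaptor_head (a point): Centre of the head's flat top, 80 mm above the adaptor's origin. On it a black rubber seal, 28 mm across, its top 0 to 8 mm above this point: varies, is not measured, must be felt (bottomed: 10 to 40 N on it). Four spring balls stand out 1.8 mm round the head, 6 mm below this point: passing them takes about 8 to 18 N, then they drag on it steadily (2 to 10 N) down to the seal.
- cap: Loose aluminium coupling cap, 0.2 to 0.4 kg with arms, mouth down on the desk. Origin: centre of its mouth (lower rim), z up. Round cup 52 mm outside, bore 42 mm (1 mm play a side on the head), bore 55 mm deep: seated, its origin is 25 to 33 mm above the adaptor's. Top plate 54 mm across at z = 55 to 63 mm. Goes on in any yaw.
- cap_grip (a point): Centre of the cap's grip bar, 77 mm above the cap's origin. Bar 40 mm long in the cap's x, 22 mm thick in y (pinch it across y: the cam arms stand out at +x and -x), from 63 to 91 mm above the cap's origin.
- cam_a (a joint): Angle of the steel cam arm on the cap's +x side, rad. Near 0 = open, pointing outward and 35 degrees up; grows as it swings out and down; stop at 1.745 = closed, 65 degrees below level beside the adaptor. Friction of about 0.12 Nm (3 N at its end) keeps it where left. Its lobe swings into the groove under the head; if the cap sits too high the head blocks it.
- cam_b (a joint): The same for the cam arm on the cap's -x side.
- cam_a_hinge (a point): Hinge axis of cam arm a: 31 mm from the cap's axis on its +x side, 30.5 mm above its origin; the axis runs along the cap's y. The arm reaches 50 mm from here, 12 mm wide (18 mm at the end), 5 mm thick.
- cam_b_hinge (a point): The same for cam arm b, on the cap's -x side.
- cam_a_tip (a point): Point on the upper (outer) face of cam arm a, 43 mm from its hinge axis, on the arm's middle line.
- cam_b_tip (a point): The same on cam arm b.
- tape_roll: Bystander: beige tape roll, 81 mm across, 19 mm high, lying flat. Origin: centre of its underside.
- charger_b: Bystander: small white plug charger, 66x41x28 mm. Origin: centre of its underside.
- phone_red: Bystander: red-backed phone lying flat, 138x68x9 mm. Origin: centre of its underside.

How it is judged:
On the way, in this order (a step that is already met when the one before it is completed fails the run):
1. the cap is pressed down on the seal with both cam arms open (contact force between cap and adaptor above 10 N and z of cap in the frame of adaptor below 0.0342 m and horizontal distance between cap and adaptor below 0.003 m and angle between cap's own z axis and vertical below 0.07 rad and value of joint each of cam_a, cam_b below 0.6 rad), for 0.05 s.
2. one cam arm is fully down, the other still open (((value of joint cam_a above 1.6 rad and value of joint cam_b below 0.6 rad) or (value of joint cam_b above 1.6 rad and value of joint cam_a below 0.6 rad))), for 0.1 s.
At the end, for the whole second after the job is handed in: The cap sits level on the adaptor (within 3 mm sideways and 0.07 rad of tilt), its rim 23 to 34.5 mm above the adaptor's origin, both cam arms swung past 1.6 rad (stop at 1.745), everything at rest (value of joint each of cam_a, cam_b above 1.6 rad and z of cap in the frame of adaptor between 0.023 and 0.0345 m and horizontal distance between cap and adaptor below 0.003 m and angle between cap's own z axis and vertical below 0.07 rad and linear speed of cap below 0.02 m/s); the robot touches nothing.
It fails at once if the cap strains the seal or the adaptor with more than 40 N (contact force between cap and adaptor above 40 N).
It fails at once if the tape roll is moved by more than 30 mm (distance of tape_roll from where it was at the start of the episode above 0.03 m).
It fails at once if the charger is moved by more than 30 mm (distance of charger_b from where it was at the start of the episode above 0.03 m).
It fails at once if the phone is moved by more than 30 mm (distance of phone_red from where it was at the start of the episode above 0.03 m).
It also fails if it takes over 72 s, if anything falls off the work surface, if the arm or the gripper's body presses on something with over 40 N, if the wrist force passes 120 N, or if a joint passes its speed limit or range.

## Working session

There is one attempt and no reset: what is moved stays moved. The work goes in short steps, Python scripts to look and compute and a tool call to move; the robot and the scene stay as the last step left them, time stands still between calls to the robot, and variables do not carry over. Pictures are saved under pics/ and viewed, at most 10 in all, crops included, and the job is handed in when it is done.

Besides the shell and the picture viewer there is one more tool, called after "Call:" as a command line: name --argument value ..., lists and objects as JSON in quotes. apply_moves: Moves the arm, as the interface text tells. Its arguments: {"type":"object","properties":{"rows":{"type":"array","items":{"type":"array","items":{"type":"array","items":{"type":"number"}}}},"newtons":{"type":"number"}},"required":["rows"]}

```bash
mkdir -p pics
cat > h.py <<'E'
import numpy as np, cv2
from station import sense, snapshot, camera_info, ticket
def pts(name,d):
    c=camera_info(name); v,u=np.mgrid[:384,:512]
    p=np.stack([(u-c['cx'])/c['fx']*d,(v-c['cy'])/c['fy']*d,d,np.ones_like(d)],-1)
    w=(p@np.array(c['cam_to_world']).T)[...,:3]; w[d==0]=np.nan; return w
def save(im,f): cv2.imwrite(f,cv2.cvtColor(im,cv2.COLOR_RGB2BGR))
E
python3 - <<'E'
from h import *
for n in ['scene','top']:
    im,d=snapshot(n); np.savez(''+n+'0.npz',im=im,d=d)
    save(im,f'pics/{n}0.png'); w=pts(n,d)
    print(n,np.array(camera_info(n)['cam_to_world']).round(3).tolist(), camera_info(n)['fx'])
s=sense(); print(s)
E
```

```text
scene [[0.787, -0.388, 0.479, 0.039], [-0.617, -0.495, 0.612, -0.495], [-0.001, -0.777, -0.629, 0.718], [0.0, 0.0, 0.0, 1.0]] 379.06441157443925
top [[-0.058, -0.975, 0.213, 0.209], [-0.998, 0.056, -0.019, 0.106], [0.007, -0.214, -0.977, 1.364], [0.0, 0.0, 0.0, 1.0]] 470.3329954022817
{'clock': 0.1, 'joints': array([ 1.04230885e+00,  3.08936591e-01,  1.63504481e+00,  9.14097748e-06,
        1.19971875e+00, -6.97405821e-02]), 'qd': array([ 6.74235132e-04, -1.39218823e-03, -3.84652187e-03, -3.04346479e-05,
       -1.00939382e-03,  9.92415128e-04]), 'joint_torque': array([ 3.08531362e-04, -4.16411769e+01, -2.77642697e+01,  3.59391083e-05,
        3.98284028e-03,  1.57249019e-05]), 'tcp_pos': array([0.27645778, 0.55975372, 0.25215714]), 'tcp_rot': array([[-8.96606553e-01,  4.42826765e-01, -1.07001554e-03],
       [ 4.42828030e-01,  8.96604728e-01, -1.81567808e-03],
       [ 1.55350140e-04, -2.10178173e-03, -9.99997779e-01]]), 'wrist_force': array([0.12367255, 0.07006658, 0.65373981]), 'wrist_torque': array([ 0.04764313, -0.0122223 , -0.03904178]), 'grasp_force': 0.0, 'finger_gap': 0.08556047248020582}
```

View pics/top0.png

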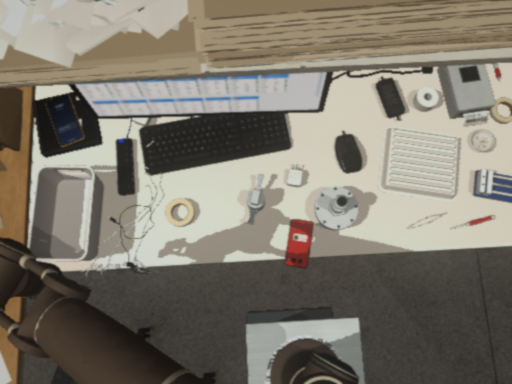

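View pics/scene0.png

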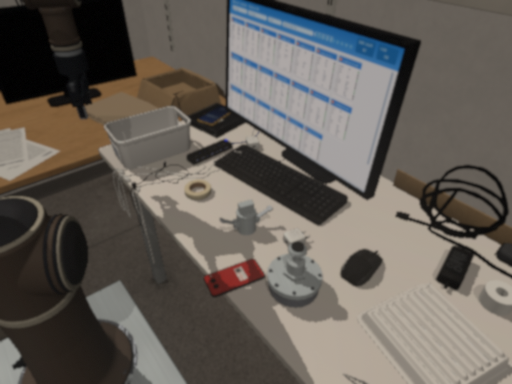

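The top view shows the cap at about (256,198), its arms reaching (260,178) and (251,220). The pot is at about (337,207), the phone at (299,243), the charger at (295,177) and the tape roll at (180,212). I'll measure these with depth next.

Run:
```python
from h import *
T=np.load('top0.npz');S=np.load('scene0.npz')
a=T['im'][160:265,225:375]; b=S['im'][185:310,200:340]
a=cv2.resize(a,(750,525),interpolation=cv2.INTER_CUBIC); save(a,'pics/topc.png')
b=cv2.resize(b,(672,600),interpolation=cv2.INTER_CUBIC); save(b,'pics/scenec.png')
for n,Z in (('top',T),('scene',S)):
    w=pts(n,Z['d']).reshape(-1,3)
    if n=='top':
        r=pts(n,Z['d']); c0=r[198,256]; p0=r[207,337]; print('at',c0,p0)
    for nm,c,lo,hi,R in (('captop',c0,.084,.1,.05),('plate',c0,.055,.068,.04),('arms',c0,.04,.075,.09),('lid',p0,.052,.0565,.075),('head',p0,.128,.15,.05)):
        m=(np.hypot(w[:,0]-c[0],w[:,1]-c[1])<R)&(w[:,2]>lo)&(w[:,2]<hi); q=w[m]
        if len(q)<4: print(n,nm,len(q));continue
        (x,y),(l1,l2),an=cv2.minAreaRect((q[:,:2]*1000).astype(np.float32))
        print(n,nm,len(q),'mean',q.mean(0).round(4),'rect',round(x,1),round(y,1),round(l1,1),round(l2,1),round(an,1),'z',np.percentile(q[:,2],[5,50,95]).round(4))
```

```text
at [0.48815168 0.10835858 0.08689523] [ 0.44060021 -0.10570665  0.13632431]
top captop 111 mean [0.4921 0.1119 0.0898] rect 492.8 111.7 21.8 39.6 75.4 z [0.0857 0.0896 0.0937]
top plate 152 mean [0.4891 0.1116 0.0626] rect 491.5 111.8 52.2 49.6 81.1 z [0.0583 0.0624 0.0667]
top arms 283 mean [0.4898 0.1114 0.0574] rect 493.2 111.4 51.4 145.9 89.2 z [0.0424 0.0594 0.067 ]
top lid 619 mean [ 0.4519 -0.1148  0.0544] rect 453.5 -114.7 120.2 117.4 62.4 z [0.0524 0.0544 0.0563]
top head 178 mean [ 0.4539 -0.1154  0.1392] rect 454.5 -116.0 38.2 37.3 73.6 z [0.1312 0.1396 0.1453]
scene captop 106 mean [0.4887 0.1109 0.0899] rect 490.0 113.0 23.5 39.9 72.8 z [0.0851 0.0905 0.0928]
scene plate 143 mean [0.4831 0.1018 0.062 ] rect 485.5 107.8 38.0 51.7 45.7 z [0.0556 0.0623 0.0667]
scene arms 365 mean [0.4852 0.104  0.0558] rect 489.3 108.9 47.7 147.2 66.2 z [0.0416 0.0556 0.0705]
scene lid 1186 mean [ 0.4447 -0.1227  0.0548] rect 450.6 -115.6 119.2 118.8 43.7 z [0.053  0.0549 0.0562]
scene head 246 mean [ 0.4492 -0.1198  0.1386] rect 451.9 -118.3 34.8 38.1 50.5 z [0.1305 0.139  0.144 ]
```

View pics/topc.png

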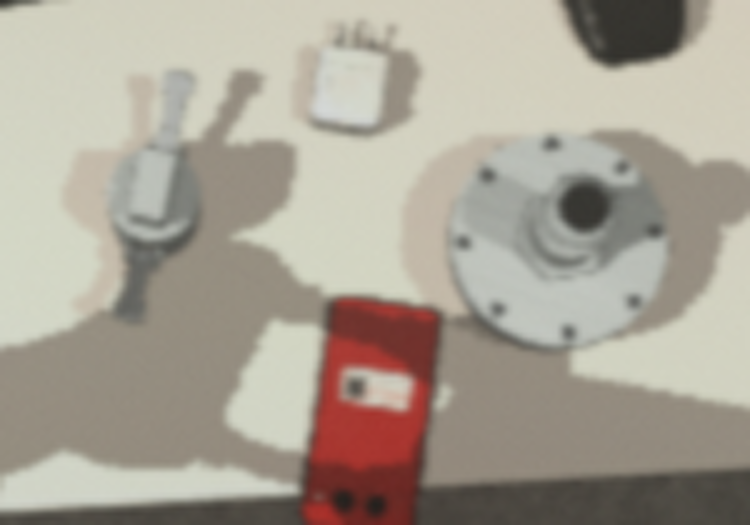

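View pics/scenec.png

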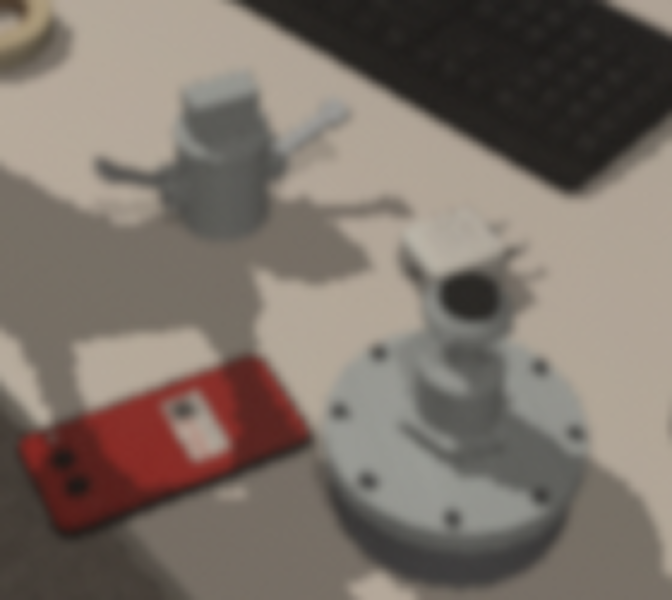

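The crops show the cap upright with its bar at (152,185) in the top crop, yaw about -15°. Cap centre is near (0.491, 0.112) and the adaptor head near (0.453, -0.117). The head is clear, with its black seal at (585,205) in the top crop.

Call:
apply_moves --rows '[[[20,-45,0,0,0,2,0],[45,-95,0,0,0,4,0],[72,-150,0,0,0,7,0],[100,-208,0,0,0,9,0],[128,-266,0,0,0,11,0]]]' --newtons 60

```text
clock: 0.72
tcp_pos: [0.4034, 0.2959, 0.253]
tcp_rot: [[-0.965, 0.262, -0.0], [0.262, 0.965, -0.0], [0.0, -0.0, -1.0]]
wrist_force: [0.9, -0.4, 0.1]
finger_gap: 0.0857
grasp_force: 0.0
```

Call:
apply_moves --rows '[[[25,-55,0,0,0,0,0],[50,-105,-15,0,0,0,0],[70,-150,-40,0,0,0,0],[86,-182,-60,0,0,0,0],[86,-182,-70,0,0,0,0]]]'

```text
clock: 1.35
tcp_pos: [0.489, 0.1136, 0.1817]
tcp_rot: [[-0.964, 0.268, -0.002], [0.268, 0.964, -0.001], [0.002, -0.001, -1.0]]
wrist_force: [-0.1, 0.4, -0.1]
finger_gap: 0.0851
grasp_force: 0.0
```

Run:
```python
from h import *
s=sense(); print(s['clock'],s['tcp_pos'].round(4),s['tcp_rot'].round(3).tolist(),s['wrist_force'].round(2))
T=np.load('top0.npz');S=np.load('scene0.npz')
# seal: dark blob centre in both views -> triangulate
rays=[]
for n,Z,(u0,v0) in (('top',T,(342,201)),('scene',S,(298,246))):
    g=Z['im'].max(2); m=(g<70).astype(np.uint8)
    k,l,st,ce=cv2.connectedComponentsWithStats(m)
    i=l[v0,u0]; print(n,i,st[i],ce[i])
    c=camera_info(n);M=np.array(c['cam_to_world'])
    u,v=ce[i]; d=M[:3,:3]@[(u-c['cx'])/c['fx'],(v-c['cy'])/c['fy'],1]; rays.append((M[:3,3],d))
    for z in (.135,.139,.143):
        print(z,(M[:3,3]+d*(z-M[2,3])/d[2]).round(4))
A=np.stack([rays[0][1],-rays[1][1]],1); t=np.linalg.lstsq(A,rays[1][0]-rays[0][0],rcond=None)[0]
print(rays[0][0]+t[0]*rays[0][1],rays[1][0]+t[1]*rays[1][1])
```

```text
1.35 [0.489  0.1136 0.1817] [[-0.964, 0.268, -0.002], [0.268, 0.964, -0.001], [0.002, -0.001, -1.0]] [-0.15  0.43 -0.12]
top 18 [338 197   8   8  54] [341.5        200.85185185]
0.135 [ 0.4569 -0.1195  0.135 ]
0.139 [ 0.456  -0.1187  0.139 ]
0.143 [ 0.4552 -0.118   0.143 ]
scene 28 [292 242  12   9  89] [297.84269663 246.19101124]
0.135 [ 0.4604 -0.1114  0.135 ]
0.139 [ 0.4576 -0.1141  0.139 ]
0.143 [ 0.4547 -0.1167  0.143 ]
[ 0.45502177 -0.1178094   0.14409415] [ 0.45408681 -0.11723031  0.14379953]
```

Call:
apply_moves --rows '[[[0,0,-25,0,0,0,0],[0,0,-55,0,0,0,0],[0,0,-80,0,0,0,0],[0,0,-93,0,0,0,0],[0,0,-93,0,0,0,0]]]'

```text
clock: 1.98
tcp_pos: [0.4882, 0.1163, 0.0895]
tcp_rot: [[-0.965, 0.263, -0.002], [0.263, 0.965, -0.0], [0.002, -0.001, -1.0]]
wrist_force: [-0.2, -0.1, 0.4]
finger_gap: 0.0851
grasp_force: 0.0
```

Call:
apply_moves --rows '[[[0,0,0,0,0,0,100],[0,0,0,0,0,0,150],[0,0,0,0,0,0,190],[0,0,0,0,0,0,220],[0,0,0,0,0,0,255]]]' --newtons 60

```text
clock: 2.6
tcp_pos: [0.4896, 0.1158, 0.0909]
tcp_rot: [[-0.965, 0.264, 0.001], [0.264, 0.965, 0.0], [-0.001, 0.0, -1.0]]
wrist_force: [-1.3, -1.4, 4.9]
finger_gap: 0.0209
grasp_force: 61.7
```

Call:
apply_moves --rows '[[[0,0,0,0,0,0,255],[0,0,0,0,0,0,255],[0,0,0,0,0,0,255],[0,0,0,0,0,0,255]]]' --newtons 110

```text
clock: 3.1
tcp_pos: [0.4897, 0.1158, 0.091]
tcp_rot: [[-0.965, 0.264, 0.001], [0.264, 0.965, -0.0], [-0.001, 0.0, -1.0]]
wrist_force: [-0.9, -0.6, 4.5]
finger_gap: 0.0198
grasp_force: 107.5
```

Call:
apply_moves --rows '[[[0,0,10,0,0,0,255],[0,0,35,0,0,0,255],[0,0,70,0,0,0,255],[0,0,110,0,0,0,255],[0,0,145,0,0,0,255]]]'

```text
clock: 3.72
tcp_pos: [0.4886, 0.1157, 0.2363]
tcp_rot: [[-0.965, 0.264, -0.001], [0.264, 0.965, 0.0], [0.001, -0.0, -1.0]]
wrist_force: [1.5, 0.2, -2.1]
finger_gap: 0.0198
grasp_force: 108.1
```

Call:
apply_moves --rows '[[[0,-10,20,0,0,0,255],[-5,-35,25,0,0,0,255],[-12,-75,25,0,0,0,255],[-19,-120,25,0,0,0,255],[-26,-165,25,0,0,0,255]]]'

```text
clock: 4.35
tcp_pos: [0.4621, -0.0502, 0.2599]
tcp_rot: [[-0.965, 0.263, -0.001], [0.263, 0.965, 0.0], [0.001, -0.0, -1.0]]
wrist_force: [0.9, -0.0, -2.4]
finger_gap: 0.0199
grasp_force: 108.2
```

Call:
apply_moves --rows '[[[-5,-30,0,0,0,0,255],[-8,-50,0,0,0,0,255],[-10,-63,0,0,0,0,255],[-10,-63,0,0,0,0,255],[-10,-63,0,0,0,0,255]]]'

```text
clock: 4.97
tcp_pos: [0.4531, -0.1115, 0.2601]
tcp_rot: [[-0.965, 0.263, -0.0], [0.263, 0.965, 0.001], [0.001, 0.001, -1.0]]
wrist_force: [-0.3, 0.5, -3.1]
finger_gap: 0.0198
grasp_force: 108.1
```

Run:
```python
from h import *
s=sense(); print(s['clock'],s['tcp_pos'].round(4),s['tcp_rot'].round(3).tolist(),s['wrist_force'].round(2),s['wrist_torque'].round(2))
for n,(r,c) in (('top',(160,290)),('scene',(150,220))):
    im,d=snapshot(n); np.savez(n+'1.npz',im=im,d=d)
    save(cv2.resize(im[r:r+150,c:c+130],(520,600),interpolation=cv2.INTER_CUBIC),f'pics/{n}1.png')
a=cv2.imread('pics/top1.png')[:, :390];b=cv2.imread('pics/scene1.png')[:, :400]
cv2.imwrite('pics/both1.png',np.hstack([a,b]))
```

```text
4.975 [ 0.4531 -0.1115  0.2601] [[-0.965, 0.263, -0.0], [0.263, 0.965, 0.001], [0.001, 0.001, -1.0]] [-0.34  0.53 -3.07] [0.04 0.01 0.  ]
```

View pics/both1.png

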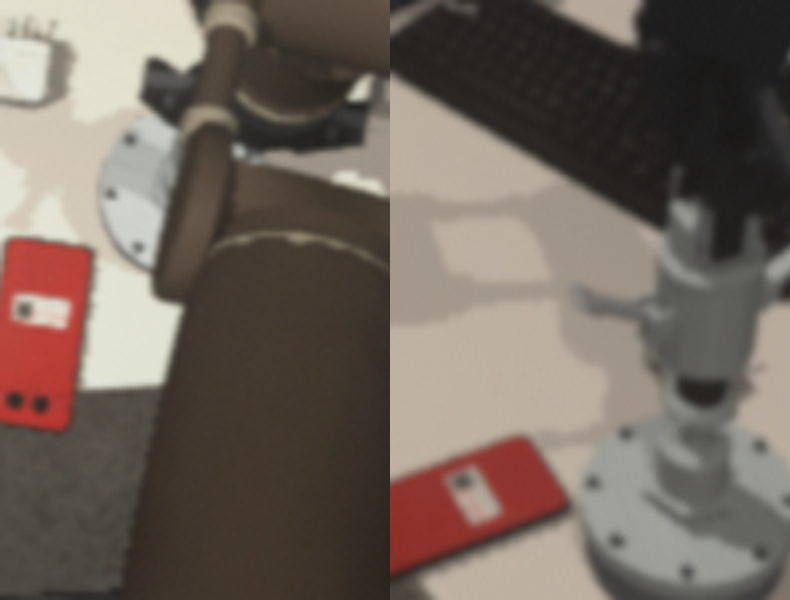

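The scene view shows the cap held level over the adaptor with the seal visible just below the mouth. The top view is blocked by the arm. I'll fit cylinders in the scene cloud.

```bash
cat >> h.py <<'E'
from scipy.optimize import least_squares
def cyl(w,c,lo,hi,R,tol=.012):
    w=w.reshape(-1,3); r=np.hypot(w[:,0]-c[0],w[:,1]-c[1])
    q=w[(w[:,2]>lo)&(w[:,2]<hi)&(abs(r-R)<tol)]
    f=lambda p:np.hypot(q[:,0]-p[0],q[:,1]-p[1])-R
    s=least_squares(f,c,loss='soft_l1',f_scale=.001)
    return len(q),s.x.round(4),np.std(f(s.x)).round(4)
E
python3 - <<'E'
from h import *
S0=np.load('scene0.npz');S1=np.load('scene1.npz')
w0=pts('scene',S0['d']);w1=pts('scene',S1['d'])
A=(.4545,-.1175)
print('cap desk',cyl(w0,(.491,.112),.006,.052,.026))
for nm,w in (('0',w0),('1',w1)):
    print('body',cyl(w,A,.068,.094,.02),'head',cyl(w,A,.124,.131,.02),'lidside',cyl(w,A,.01,.05,.062))
for lo,hi in ((.175,.195),(.195,.218),(.175,.218)): print('cap',cyl(w1,(.456,-.112),lo,hi,.026))
q=w1.reshape(-1,3);m=(np.hypot(q[:,0]-.45,q[:,1]+.115)<.032)
print('z hist',np.histogram(q[m][:,2],np.arange(.12,.24,.005)))
E
```

```text
cap desk (313, array([0.4908, 0.1136]), np.float64(0.0035))
body (175, array([ 0.4542, -0.1149]), np.float64(0.0017)) head (20, array([ 0.4545, -0.115 ]), np.float64(0.0013)) lidside (455, array([ 0.4571, -0.1121]), np.float64(0.002))
body (181, array([ 0.4541, -0.1148]), np.float64(0.0018)) head (19, array([ 0.4545, -0.1149]), np.float64(0.001)) lidside (460, array([ 0.4571, -0.1121]), np.float64(0.0021))
cap (187, array([ 0.4547, -0.1124]), np.float64(0.0026))
cap (315, array([ 0.4549, -0.1124]), np.float64(0.0038))
cap (502, array([ 0.4549, -0.1124]), np.float64(0.0035))
z hist (array([  0,  14,  48,  76,  83,   0,   0,   0,   0,   2,  39,  47,  44,
        43,  46,  51,  76,  68,  49,  50,  51,  49, 180]), array([0.12 , 0.125, 0.13 , 0.135, 0.14 , 0.145, 0.15 , 0.155, 0.16 ,
       0.165, 0.17 , 0.175, 0.18 , 0.185, 0.19 , 0.195, 0.2  , 0.205,
       0.21 , 0.215, 0.22 , 0.225, 0.23 , 0.235]))
```

Call:
apply_moves --rows '[[[-0.5,-3,0,0,0,0,255],[-0.5,-3,-12,0,0,0,255],[-0.5,-3,-22,0,0,0,255],[-0.5,-3,-28,0,0,0,255],[-0.5,-3,-28,0,0,0,255]]]'

```text
clock: 5.7
tcp_pos: [0.452, -0.115, 0.2312]
tcp_rot: [[-0.965, 0.264, -0.002], [0.264, 0.965, 0.001], [0.002, 0.0, -1.0]]
wrist_force: [0.2, 0.6, -1.8]
finger_gap: 0.0198
grasp_force: 108.2
```

Call:
apply_moves --rows '[[[0,0,-1,0,0,0,255],[0,0,-2,0,0,0,255],[0,0,-3,0,0,0,255],[0,0,-4,0,0,0,255],[0,0,-5,0,0,0,255]]]'

```text
clock: 6.32
tcp_pos: [0.4527, -0.1152, 0.2273]
tcp_rot: [[-0.965, 0.264, 0.0], [0.264, 0.965, -0.0], [-0.0, -0.0, -1.0]]
wrist_force: [0.0, -0.2, -2.5]
finger_gap: 0.0197
grasp_force: 108.2
```

Call:
apply_moves --rows '[[[0,0,-1,0,0,0,255],[0,0,-2,0,0,0,255],[0,0,-2,0,0,0,255]]]'

```text
clock: 6.7
tcp_pos: [0.4526, -0.1151, 0.2252]
tcp_rot: [[-0.965, 0.264, -0.0], [0.264, 0.965, 0.0], [0.0, 0.0, -1.0]]
wrist_force: [-0.7, 0.3, -2.5]
finger_gap: 0.0197
grasp_force: 108.3
```

Call:
apply_moves --rows '[[[0,0,-1,0,0,0,255],[0,0,-2,0,0,0,255],[0,0,-2,0,0,0,255]]]'

```text
clock: 7.08
tcp_pos: [0.4526, -0.115, 0.2232]
tcp_rot: [[-0.965, 0.264, -0.0], [0.264, 0.965, 0.0], [0.0, 0.0, -1.0]]
wrist_force: [-0.7, 0.5, -2.9]
finger_gap: 0.0199
grasp_force: 108.3
```

Call:
apply_moves --rows '[[[0,0,-1,0,0,0,255],[0,0,-2,0,0,0,255],[0,0,-2,0,0,0,255]]]'

```text
clock: 7.45
tcp_pos: [0.4528, -0.1146, 0.2215]
tcp_rot: [[-0.964, 0.264, 0.0], [0.264, 0.964, 0.002], [0.0, 0.002, -1.0]]
wrist_force: [-1.0, 3.8, 2.2]
finger_gap: 0.0197
grasp_force: 108.9
```

Call:
apply_moves --rows '[[[-0.2,0.8,0,0,0,0,255],[-0.2,0.8,0,0,0,0,255],[-0.2,0.8,0,0,0,0,255]]]'

```text
clock: 7.82
tcp_pos: [0.4527, -0.1143, 0.2214]
tcp_rot: [[-0.965, 0.264, 0.001], [0.264, 0.965, 0.0], [-0.0, 0.0, -1.0]]
wrist_force: [-1.8, 3.1, 3.2]
finger_gap: 0.0198
grasp_force: 108.8
```

Call:
apply_moves --rows '[[[0,0,-1,0,0,0,255],[0,0,-1,0,0,0,255]]]'

```text
clock: 8.07
tcp_pos: [0.4526, -0.1143, 0.2207]
tcp_rot: [[-0.965, 0.264, 0.0], [0.264, 0.965, 0.0], [-0.0, 0.0, -1.0]]
wrist_force: [-2.1, 4.1, 4.6]
finger_gap: 0.0195
grasp_force: 109.5
```

Call:
apply_moves --rows '[[[0,0,-1,0,0,0,255],[0,0,-1,0,0,0,255]]]'

```text
clock: 8.32
tcp_pos: [0.4527, -0.1143, 0.22]
tcp_rot: [[-0.965, 0.264, 0.0], [0.264, 0.965, 0.0], [-0.0, 0.0, -1.0]]
wrist_force: [-0.6, 2.9, 5.0]
finger_gap: 0.0199
grasp_force: 109.7
```

Call:
apply_moves --rows '[[[-0.3,0.8,0,0,0,0,255],[-0.3,0.8,-1,0,0,0,255],[-0.3,0.8,-1,0,0,0,255]]]'

```text
clock: 8.7
tcp_pos: [0.4526, -0.1141, 0.2193]
tcp_rot: [[-0.965, 0.263, 0.001], [0.263, 0.965, -0.001], [-0.001, -0.001, -1.0]]
wrist_force: [-2.2, 2.8, 7.6]
finger_gap: 0.0199
grasp_force: 109.7
```

Call:
apply_moves --rows '[[[0,0,-1,0,0,0,255],[0,0,-1,0,0,0,255]]]'

```text
clock: 8.95
tcp_pos: [0.4526, -0.1141, 0.2181]
tcp_rot: [[-0.965, 0.263, 0.001], [0.263, 0.965, -0.001], [-0.001, -0.001, -1.0]]
wrist_force: [-1.5, 2.8, 6.2]
finger_gap: 0.0199
grasp_force: 109.5
```

Call:
apply_moves --rows '[[[0,0,-1,0,0,0,255],[0,0,-1,0,0,0,255]]]'

```text
clock: 9.2
tcp_pos: [0.4526, -0.1141, 0.217]
tcp_rot: [[-0.965, 0.263, 0.001], [0.263, 0.965, -0.001], [-0.001, -0.001, -1.0]]
wrist_force: [-1.8, 3.3, 5.6]
finger_gap: 0.0203
grasp_force: 109.5
```

Call:
apply_moves --rows '[[[-0.3,0.7,-2,0,0,0,255],[-0.3,0.7,-4,0,0,0,255],[-0.3,0.7,-6,0,0,0,255],[-0.3,0.7,-8,0,0,0,255]]]'

```text
clock: 9.7
tcp_pos: [0.4526, -0.114, 0.2097]
tcp_rot: [[-0.965, 0.263, 0.002], [0.263, 0.965, -0.003], [-0.002, -0.002, -1.0]]
wrist_force: [-3.0, 1.7, 8.8]
finger_gap: 0.0196
grasp_force: 109.8
```

Call:
apply_moves --rows '[[[0,0,-2,0,0,0,255],[0,0,-4,0,0,0,255],[0,0,-6,0,0,0,255],[0,0,-8,0,0,0,255]]]'

```text
clock: 10.2
tcp_pos: [0.4526, -0.1141, 0.2017]
tcp_rot: [[-0.965, 0.263, 0.001], [0.263, 0.965, -0.003], [-0.002, -0.002, -1.0]]
wrist_force: [-1.9, 1.6, 7.1]
finger_gap: 0.02
grasp_force: 109.8
```

Call:
apply_moves --rows '[[[0,0,-2,0,0,0,255],[0,0,-4,0,0,0,255],[0,0,-6,0,0,0,255],[0,0,-8,0,0,0,255]]]'

```text
clock: 10.7
tcp_pos: [0.4525, -0.1141, 0.1937]
tcp_rot: [[-0.965, 0.263, 0.001], [0.263, 0.965, -0.003], [-0.002, -0.003, -1.0]]
wrist_force: [-2.2, 1.9, 8.8]
finger_gap: 0.02
grasp_force: 109.9
```

Call:
apply_moves --rows '[[[0,0,-2,0,0,0,255],[0,0,-4,0,0,0,255],[0,0,-6,0,0,0,255],[0,0,-8,0,0,0,255],[0,0,-9,0,0,0,255]]]'

```text
clock: 11.32
tcp_pos: [0.4525, -0.1142, 0.1845]
tcp_rot: [[-0.965, 0.263, 0.001], [0.263, 0.965, -0.003], [-0.002, -0.003, -1.0]]
wrist_force: [-2.9, 1.8, 8.3]
finger_gap: 0.0199
grasp_force: 109.6
```

Call:
apply_moves --rows '[[[0,0,-1,0,0,0,255],[0,0,-2,0,0,0,255]]]'

```text
clock: 11.58
tcp_pos: [0.4524, -0.1143, 0.1825]
tcp_rot: [[-0.965, 0.262, 0.001], [0.262, 0.965, -0.003], [-0.002, -0.003, -1.0]]
wrist_force: [-3.0, 1.1, 7.8]
finger_gap: 0.0199
grasp_force: 109.7
```

Call:
apply_moves --rows '[[[0,0,-1,0,0,0,255],[0,0,-1,0,0,0,255]]]'

```text
clock: 11.82
tcp_pos: [0.4524, -0.1143, 0.1811]
tcp_rot: [[-0.965, 0.262, 0.001], [0.262, 0.965, -0.003], [-0.002, -0.003, -1.0]]
wrist_force: [-2.9, 0.2, 6.1]
finger_gap: 0.0201
grasp_force: 109.6
```

Call:
apply_moves --rows '[[[0,0,-1,0,0,0,255],[0,0,-1,0,0,0,255]]]'

```text
clock: 12.08
tcp_pos: [0.4524, -0.1143, 0.1802]
tcp_rot: [[-0.965, 0.262, 0.001], [0.262, 0.965, -0.003], [-0.002, -0.003, -1.0]]
wrist_force: [-1.2, 1.6, 6.0]
finger_gap: 0.0199
grasp_force: 109.5
```

Call:
apply_moves --rows '[[[0,0,-0.5,0,0,0,255],[0,0,-1,0,0,0,255]]]'

```text
clock: 12.32
tcp_pos: [0.4524, -0.1143, 0.1795]
tcp_rot: [[-0.965, 0.262, 0.001], [0.262, 0.965, -0.003], [-0.002, -0.003, -1.0]]
wrist_force: [-2.9, 1.0, 6.9]
finger_gap: 0.0197
grasp_force: 109.6
```

Call:
apply_moves --rows '[[[0,0,-0.5,0,0,0,255],[0,0,-1,0,0,0,255]]]'

```text
clock: 12.58
tcp_pos: [0.4524, -0.1143, 0.1787]
tcp_rot: [[-0.965, 0.262, 0.001], [0.262, 0.965, -0.003], [-0.002, -0.003, -1.0]]
wrist_force: [-4.1, 0.4, 11.3]
finger_gap: 0.0198
grasp_force: 110.3
```

Call:
apply_moves --rows '[[[0,0,-0.5,0,0,0,255],[0,0,-1,0,0,0,255]]]'

```text
clock: 12.82
tcp_pos: [0.4525, -0.1143, 0.1787]
tcp_rot: [[-0.965, 0.262, 0.001], [0.262, 0.965, -0.003], [-0.001, -0.003, -1.0]]
wrist_force: [-5.8, 1.5, 18.1]
finger_gap: 0.0197
grasp_force: 111.1
```

Call:
apply_moves --rows '[[[0,0,-0.7,0,0,0,255],[0,0,-0.7,0,0,0,255],[0,0,-0.7,0,0,0,255]]]'

```text
clock: 13.2
tcp_pos: [0.4525, -0.1144, 0.1787]
tcp_rot: [[-0.965, 0.262, 0.0], [0.262, 0.965, -0.003], [-0.001, -0.003, -1.0]]
wrist_force: [-7.4, 1.2, 18.6]
finger_gap: 0.0194
grasp_force: 111.5
```

Run:
```python
from h import *
s=sense(); print(s['clock'],s['tcp_pos'].round(4),s['wrist_force'].round(2),s['wrist_torque'].round(2))
im,d=snapshot('scene'); w=pts('scene',d)
save(cv2.resize(im[165:315,220:370],(600,600),interpolation=cv2.INTER_CUBIC),'pics/s2.png')
print(cyl(w,(.4545,-.1145),.095,.14,.026),cyl(w,(.4545,-.1145),.068,.08,.02))
```

```text
13.2 [ 0.4525 -0.1144  0.1787] [-7.37  1.24 18.63] [0.49 1.24 0.08]
(433, array([ 0.454 , -0.1151]), np.float64(0.0035)) (80, array([ 0.4539, -0.1153]), np.float64(0.0018))
```

View pics/s2.png

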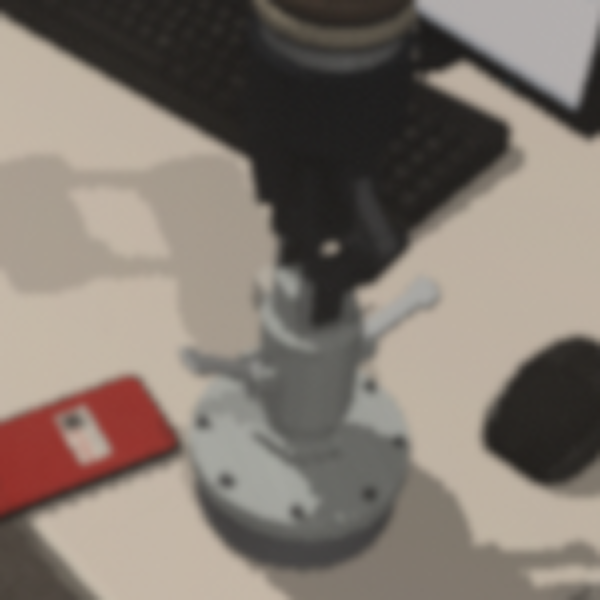

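Bottomed: the force rises with no more travel (about 21 N) and the rim is around 32.7 mm. The picture shows the cap level on the adaptor at (305,370), with both arms still open at (425,290) and (190,360). Now I'll unload, release and lift clear.

Call:
apply_moves --rows '[[[0,0,1,0,0,0,255],[0,0,1,0,0,0,150],[0,0,1,0,0,0,80],[0,0,1,0,0,0,80]]]' --newtons 40

```text
clock: 13.75
tcp_pos: [0.4517, -0.1131, 0.1761]
tcp_rot: [[-0.965, 0.263, -0.0], [0.263, 0.965, -0.0], [0.0, -0.001, -1.0]]
wrist_force: [-0.5, -0.2, -0.1]
finger_gap: 0.0587
grasp_force: 0.0
```

Call:
apply_moves --rows '[[[0,0,3,0,0,0,80],[0,0,20,0,0,0,80],[0,0,45,0,0,0,80],[0,0,60,0,0,0,150],[0,0,60,0,0,0,255]]]'

```text
clock: 14.38
tcp_pos: [0.4529, -0.1133, 0.2379]
tcp_rot: [[-0.965, 0.264, 0.003], [0.264, 0.965, -0.001], [-0.003, -0.0, -1.0]]
wrist_force: [-0.7, 0.2, 0.0]
finger_gap: 0.0228
grasp_force: 0.0
```

```bash
cat > plan.py <<'E'
from h import *
C=np.array([.4543,-.1149]); Z0=.0877; ub=np.array([.965,-.263]); al=np.radians(25)
a=np.array([-np.sin(al),-np.cos(al)]); e=np.array([np.cos(al),-np.sin(al)])  # radial,z : axis, outward end-face dir
def tcp(th,gap=0.):  # arm angle deg (35..-65) -> TCP (r,z), mm clearance gap
    t=np.radians(th); d=np.array([np.cos(t),np.sin(t)]); n=np.array([-np.sin(t),np.cos(t)])
    H=np.array([.031,Z0+.0305])
    if th>-25: rho=np.interp(th,[-25,35],[.049,.046]); c=-e*.011+ (H+d*rho)
    else: rho=np.interp(th,[-65,-25],[.042,.027]); c=e*.011+(H+d*rho)
    return c+n*(.0025+gap)-a*.022
def world(th,side,gap=0.):
    r,z=tcp(th,gap); return np.r_[C+side*ub*r,z]*1000
E
python3 - <<'E'
from plan import *
s=sense(); print(s['clock'],(s['tcp_pos']*1000).round(1),s['tcp_rot'].round(3).tolist(),s['wrist_force'].round(1),s['finger_gap'])
for side in (-1,1):
    print(side,'hover',world(35,side,.02).round(1))
    for th in range(35,-76,-10): print(th,world(th,side).round(1))
im,d=snapshot('scene'); w=pts('scene',d)
m=(abs(w[...,1]+.14)<.12)&(w[...,0]>.5)&(w[...,2]>.03); q=w[m]
for z in np.arange(.03,.4,.05):
    k=q[(q[:,2]>z)&(q[:,2]<z+.05)]; print(round(z,2),len(k),k[:,0].min().round(3) if len(k) else '')
print(cyl(w,C,.095,.135,.026))
save(cv2.resize(im[165:315,220:370],(600,600),interpolation=cv2.INTER_CUBIC),'pics/s3.png')
E
```

```text
14.375 [ 452.9 -113.3  237.9] [[-0.965, 0.264, 0.003], [0.264, 0.965, -0.001], [-0.003, -0.0, -1.0]] [-0.7  0.2  0. ] 0.02277195019665701
-1 hover [ 401.1 -100.4  187.6]
35 [390.1 -97.4 171.2]
25 [385.4 -96.1 164.7]
15 [381.8 -95.2 157.4]
5 [379.6 -94.5 149.4]
-5 [378.7 -94.3 141.1]
-15 [379.2 -94.4 132.6]
-25 [381.2 -95.  124.3]
-35 [380.1 -94.7 117.9]
-45 [380.5 -94.8 110.9]
-55 [382.6 -95.4 103.6]
-65 [386.5 -96.4  96.5]
-75 [393.  -98.2  93.6]
1 hover [ 507.5 -129.4  187.6]
35 [ 518.5 -132.4  171.2]
25 [ 523.2 -133.7  164.7]
15 [ 526.8 -134.6  157.4]
5 [ 529.  -135.3  149.4]
-5 [ 529.9 -135.5  141.1]
-15 [ 529.4 -135.4  132.6]
-25 [ 527.4 -134.8  124.3]
-35 [ 528.5 -135.1  117.9]
-45 [ 528.1 -135.   110.9]
-55 [ 526.  -134.4  103.6]
-65 [ 522.1 -133.4   96.5]
-75 [ 515.6 -131.6   93.6]
0.03 2319 0.5
0.08 1533 0.5
0.13 2314 0.5
0.18 2331 0.721
0.23 2433 0.725
0.28 2510 0.729
0.33 2553 0.732
0.38 2587 0.735
(393, array([ 0.4538, -0.1153]), np.float64(0.0035))
```

Call:
apply_moves --rows '[[[-20,5,0,-2,-7,0,255],[-40,10,0,-4,-14,0,255],[-58,15,0,-6,-21,0,255],[-63,16,-15,-6.6,-24.1,0,255],[-63,16,-35,-6.6,-24.1,0,255]]]'

```text
clock: 15.05
tcp_pos: [0.3869, -0.0962, 0.1999]
tcp_rot: [[-0.874, 0.264, 0.407], [0.239, 0.965, -0.112], [-0.422, -0.0, -0.907]]
wrist_force: [0.7, -0.4, 0.5]
finger_gap: -0.0001
grasp_force: 0.0
```

Call:
apply_moves --rows '[[[0,0,-10,0,0,0,255],[0,0,-20,0,0,0,255],[0,0,-24,0,0,0,255],[0,0,-24,0,0,0,255]]]'

```text
clock: 15.55
tcp_pos: [0.389, -0.0969, 0.1774]
tcp_rot: [[-0.875, 0.264, 0.407], [0.239, 0.965, -0.111], [-0.422, -0.0, -0.907]]
wrist_force: [-0.8, -0.2, 0.4]
finger_gap: 0.0005
grasp_force: 0.0
```

Run:
```python
from plan import *
s=sense(); print(s['clock'],(s['tcp_pos']*1000).round(1),s['tcp_rot'].round(3).tolist(),s['wrist_force'].round(1),s['finger_gap'],s['joints'].round(2))
im,d=snapshot('scene')
save(cv2.resize(im[165:315,190:370],(720,600),interpolation=cv2.INTER_CUBIC),'pics/s4.png')
```

```text
15.55 [389.  -96.9 177.4] [[-0.875, 0.264, 0.407], [0.239, 0.965, -0.111], [-0.422, -0.0, -0.907]] [-0.8 -0.2  0.4] 0.0005388943328599085 [-0.39 -0.29  2.47  0.1   0.53 -1.77]
```

View pics/s4.png

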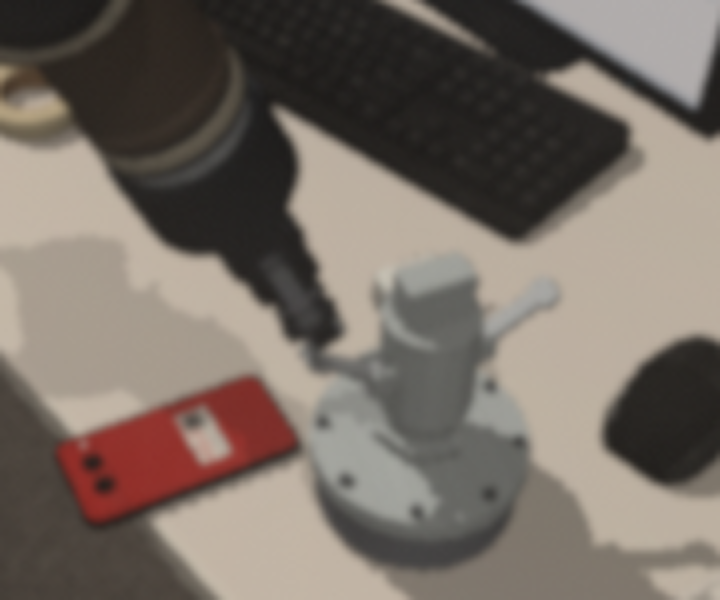

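The finger stands just above the near arm's end at (320,345) and everything else is unmoved. I'll sweep the near arm down along its arc.

Call:
apply_moves --rows '[[[1,0,-6,0,0,0,255],[-2,0,-10,0,0,0,255],[-4,1,-13,0,0,0,255],[-6,1.5,-17,0,0,0,255],[-7,1.7,-20,0,0,0,255]]]'

```text
clock: 16.23
tcp_pos: [0.3823, -0.0955, 0.1579]
tcp_rot: [[-0.874, 0.264, 0.409], [0.239, 0.965, -0.112], [-0.424, -0.001, -0.906]]
wrist_force: [2.3, -1.4, 1.9]
finger_gap: -0.0002
grasp_force: 1.3
```

Call:
apply_moves --rows '[[[-1,0.3,-4,0,0,0,255],[-2,0.6,-8,0,0,0,255],[-2.5,0.7,-12,0,0,0,255],[-3,0.8,-16,0,0,0,255]]]'

```text
clock: 16.73
tcp_pos: [0.3789, -0.0944, 0.1413]
tcp_rot: [[-0.874, 0.264, 0.407], [0.239, 0.965, -0.112], [-0.422, -0.0, -0.906]]
wrist_force: [1.6, -0.6, 2.8]
finger_gap: -0.0002
grasp_force: 1.3
```

Contact is at about 3 N, as expected for the hinge friction. Continuing along the arc.

Call:
apply_moves --rows '[[[0.2,0,-4,0,0,0,255],[0.5,0,-8.5,0,0,0,255],[1.5,-0.3,-12.5,0,0,0,255],[2.5,-0.6,-17,0,0,0,255]]]'

```text
clock: 17.23
tcp_pos: [0.3813, -0.0949, 0.1242]
tcp_rot: [[-0.875, 0.264, 0.407], [0.239, 0.965, -0.111], [-0.422, -0.0, -0.907]]
wrist_force: [0.3, -0.7, 3.1]
finger_gap: -0.0001
grasp_force: 1.3
```

Call:
apply_moves --rows '[[[-0.5,0.1,-3,0,0,0,255],[-1,0.3,-6.5,0,0,0,255],[-0.7,0.2,-10,0,0,0,255],[-0.5,0.1,-13.5,0,0,0,255]]]'

```text
clock: 17.73
tcp_pos: [0.3806, -0.0947, 0.1107]
tcp_rot: [[-0.875, 0.264, 0.407], [0.239, 0.965, -0.111], [-0.422, -0.0, -0.907]]
wrist_force: [-0.7, 0.6, 3.7]
finger_gap: 0.0001
grasp_force: 1.5
```

Call:
apply_moves --rows '[[[1,-0.3,-3.5,0,0,0,255],[2,-0.6,-7,0,0,0,255],[4,-1,-10.5,0,0,0,255],[6,-1.6,-14,0,0,0,255]]]'

```text
clock: 18.23
tcp_pos: [0.3865, -0.0963, 0.0965]
tcp_rot: [[-0.875, 0.264, 0.406], [0.239, 0.965, -0.111], [-0.421, 0.0, -0.907]]
wrist_force: [-1.2, 0.3, 3.3]
finger_gap: 0.0002
grasp_force: 1.4
```

Run:
```python
from plan import *
s=sense(); print(s['clock'],(s['tcp_pos']*1000).round(1),s['wrist_force'].round(1),s['joints'].round(2))
im,d=snapshot('scene')
save(cv2.resize(im[165:315,190:370],(720,600),interpolation=cv2.INTER_CUBIC),'pics/s5.png')
```

```text
18.225 [386.5 -96.3  96.5] [-1.2  0.3  3.3] [-0.39 -0.07  2.53  0.21  0.26 -1.89]
```

View pics/s5.png

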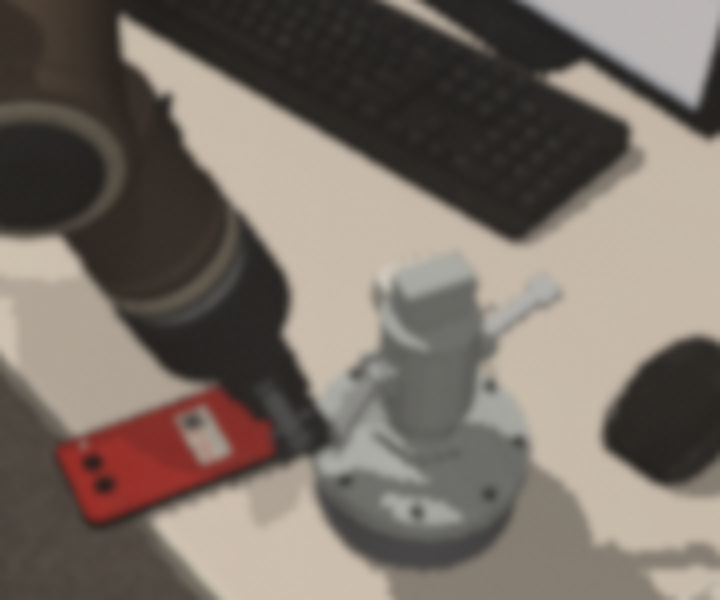

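The near arm is nearly down, seen at (350,405), and still moving at friction force. I'll push it inward to its stop.

Call:
apply_moves --rows '[[[1,-0.3,-0.3,0,0,0,255],[2,-0.5,-0.6,0,0,0,255],[3,-0.8,-1,0,0,0,255]]]'

```text
clock: 18.65
tcp_pos: [0.3885, -0.0967, 0.0951]
tcp_rot: [[-0.876, 0.263, 0.405], [0.239, 0.965, -0.11], [-0.419, 0.0, -0.908]]
wrist_force: [-2.8, -0.3, -0.6]
finger_gap: 0.0002
grasp_force: 1.4
```

Call:
apply_moves --rows '[[[1,-0.3,-0.3,0,0,0,255],[2,-0.5,-0.6,0,0,0,255]]]'

```text
clock: 18.9
tcp_pos: [0.3909, -0.0973, 0.0948]
tcp_rot: [[-0.875, 0.264, 0.405], [0.239, 0.965, -0.111], [-0.42, 0.0, -0.907]]
wrist_force: [-3.2, 0.4, -1.5]
finger_gap: -0.0
grasp_force: 1.5
```

Call:
apply_moves --rows '[[[1,-0.3,-0.3,0,0,0,255],[2,-0.5,-0.6,0,0,0,255],[2,-0.5,-0.6,0,0,0,255]]]'

```text
clock: 19.27
tcp_pos: [0.3923, -0.0976, 0.094]
tcp_rot: [[-0.876, 0.263, 0.404], [0.239, 0.965, -0.11], [-0.419, 0.0, -0.908]]
wrist_force: [-8.8, 0.5, 4.7]
finger_gap: 0.0001
grasp_force: 5.1
```

Call:
apply_moves --rows '[[[1,-0.3,-0.3,0,0,0,255],[2,-0.5,-0.6,0,0,0,255],[2,-0.5,-0.6,0,0,0,255]]]'

```text
clock: 19.65
tcp_pos: [0.3932, -0.0977, 0.0931]
tcp_rot: [[-0.877, 0.263, 0.402], [0.239, 0.965, -0.109], [-0.417, 0.001, -0.909]]
wrist_force: [-17.6, 1.9, 14.3]
finger_gap: -0.0
grasp_force: 10.5
```

Call:
apply_moves --rows '[[[-8,2,2,0,0,0,255],[-20,5,10,0,0,0,255],[-20,5,50,0,0,0,255],[-20,5,100,2,8,0,255],[-10,3,145,5,17,0,255]]]'

```text
clock: 20.27
tcp_pos: [0.3857, -0.0956, 0.2362]
tcp_rot: [[-0.954, 0.264, 0.143], [0.262, 0.965, -0.034], [-0.147, 0.005, -0.989]]
wrist_force: [1.8, 0.1, -0.5]
finger_gap: 0.0004
grasp_force: 0.0
```

Run:
```python
from plan import *
s=sense(); print(s['clock'],(s['tcp_pos']*1000).round(1),s['wrist_force'].round(1),s['tcp_rot'].round(3).tolist())
im,d=snapshot('scene'); w=pts('scene',d).reshape(-1,3); np.savez('s6.npz',im=im,d=d)
r=(w[:,:2]-C)@-ub; t=(w[:,:2]-C)@np.array([.263,.965])
for z in np.arange(.065,.135,.01):
    m=(w[:,2]>z)&(w[:,2]<z+.01)&(abs(t)<.008)&(r>.028)&(r<.09); print(round(z,3),m.sum(),np.percentile(r[m],[5,50,95]).round(3) if m.any() else '')
print(cyl(w,C,.095,.135,.026))
```

```text
20.275 [385.7 -95.6 236.2] [ 1.8  0.1 -0.5] [[-0.954, 0.264, 0.143], [0.262, 0.965, -0.034], [-0.147, 0.005, -0.989]]
0.065 5 [0.051 0.052 0.053]
0.075 19 [0.047 0.049 0.051]
0.085 23 [0.042 0.045 0.047]
0.095 21 [0.039 0.04  0.043]
0.105 18 [0.035 0.036 0.039]
0.115 29 [0.029 0.033 0.037]
0.125 1 [0.036 0.036 0.036]
0.135 0 
(410, array([ 0.4537, -0.1148]), np.float64(0.0039))
```

The near arm lies at about -67° in the cloud, so it is closed. Moving over to the far arm.

Call:
apply_moves --rows '[[[25,-7,5,1.5,6,0,255],[60,-16,5,3.5,13,0,255],[95,-26,5,5.5,20,0,255],[125,-34,0,7.5,27,0,255],[133,-37,-15,8.8,32.2,0,255]]]'

```text
clock: 20.95
tcp_pos: [0.5233, -0.1339, 0.2186]
tcp_rot: [[-0.877, 0.267, -0.401], [0.24, 0.964, 0.115], [0.417, 0.005, -0.909]]
wrist_force: [-0.1, -0.2, -1.1]
finger_gap: -0.0
grasp_force: 0.0
```

Call:
apply_moves --rows '[[[0,0,-15,0,0,0,255],[0,0,-30,0,0,0,255],[0,0,-41,0,0,0,255],[0,0,-41,0,0,0,255]]]'

```text
clock: 21.45
tcp_pos: [0.5172, -0.1321, 0.177]
tcp_rot: [[-0.874, 0.267, -0.407], [0.24, 0.964, 0.117], [0.424, 0.005, -0.906]]
wrist_force: [0.3, 0.5, -0.7]
finger_gap: 0.0001
grasp_force: 0.0
```

Run:
```python
from plan import *
s=sense(); print(s['clock'],(s['tcp_pos']*1000).round(1),s['wrist_force'].round(1),s['tcp_rot'].round(3).tolist(),s['joints'].round(2))
im,d=snapshot('scene')
save(cv2.resize(im[145:295,220:400],(720,600),interpolation=cv2.INTER_CUBIC),'pics/s7.png')
```

```text
21.45 [ 517.2 -132.1  177. ] [ 0.3  0.5 -0.7] [[-0.874, 0.267, -0.407], [0.24, 0.964, 0.117], [0.424, 0.005, -0.906]] [-0.32  0.48  1.62 -0.02  1.48 -1.62]
```

View pics/s7.png

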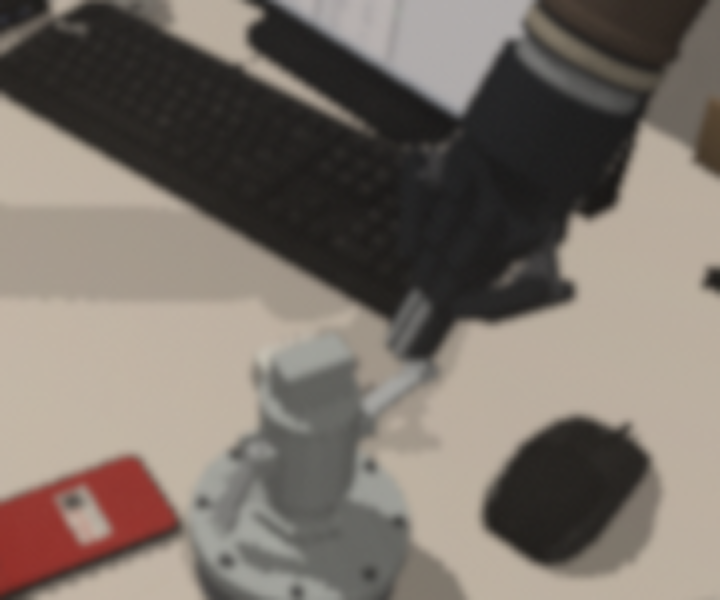

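The near arm is down at (240,490) and the finger is just above the far arm at (415,365). I'll repeat the arc mirrored.

Call:
apply_moves --rows '[[[1,0,-6,0,0,0,255],[3,-1,-10,0,0,0,255],[6,-1.5,-13,0,0,0,255],[8,-2,-17,0,0,0,255],[9,-2.4,-20,0,0,0,255]]]'

```text
clock: 22.12
tcp_pos: [0.5269, -0.1347, 0.157]
tcp_rot: [[-0.873, 0.267, -0.408], [0.239, 0.964, 0.118], [0.425, 0.005, -0.905]]
wrist_force: [-2.3, -0.5, 2.0]
finger_gap: 0.0002
grasp_force: 1.4
```

Call:
apply_moves --rows '[[[1,-0.3,-4,0,0,0,255],[2,-0.6,-8,0,0,0,255],[2.5,-0.7,-12,0,0,0,255],[3,-0.8,-16,0,0,0,255]]]'

```text
clock: 22.62
tcp_pos: [0.5306, -0.1358, 0.1412]
tcp_rot: [[-0.874, 0.267, -0.406], [0.24, 0.964, 0.117], [0.422, 0.005, -0.906]]
wrist_force: [-2.0, 1.0, 2.6]
finger_gap: 0.0002
grasp_force: 1.4
```

Call:
apply_moves --rows '[[[-0.2,0,-4,0,0,0,255],[-0.5,0,-8.5,0,0,0,255],[-1.5,0.3,-12.5,0,0,0,255],[-2.5,0.6,-17,0,0,0,255]]]'

```text
clock: 23.12
tcp_pos: [0.5281, -0.1352, 0.1243]
tcp_rot: [[-0.874, 0.267, -0.406], [0.24, 0.964, 0.117], [0.422, 0.005, -0.907]]
wrist_force: [-0.7, -0.2, 4.6]
finger_gap: -0.0001
grasp_force: 2.0
```

Call:
apply_moves --rows '[[[0.5,-0.1,-3,0,0,0,255],[1,-0.3,-6.5,0,0,0,255],[0.7,-0.2,-10,0,0,0,255],[0.5,-0.1,-13.5,0,0,0,255]]]'

```text
clock: 23.62
tcp_pos: [0.5287, -0.1354, 0.1107]
tcp_rot: [[-0.874, 0.267, -0.405], [0.24, 0.964, 0.117], [0.422, 0.005, -0.907]]
wrist_force: [-0.1, -1.0, 4.1]
finger_gap: 0.0004
grasp_force: 1.7
```

Call:
apply_moves --rows '[[[-1,0.3,-3.5,0,0,0,255],[-2,0.6,-7,0,0,0,255],[-4,1,-10.5,0,0,0,255],[-6,1.6,-14,0,0,0,255]]]'

```text
clock: 24.12
tcp_pos: [0.5225, -0.1337, 0.0965]
tcp_rot: [[-0.874, 0.267, -0.406], [0.24, 0.964, 0.117], [0.422, 0.005, -0.906]]
wrist_force: [2.1, -0.5, 3.4]
finger_gap: 0.0002
grasp_force: 1.5
```

Call:
apply_moves --rows '[[[-1.5,0.4,-0.5,0,0,0,255],[-3,0.8,-1,0,0,0,255],[-5,1.3,-1.6,0,0,0,255]]]'

```text
clock: 24.5
tcp_pos: [0.5202, -0.1331, 0.0953]
tcp_rot: [[-0.877, 0.267, -0.399], [0.241, 0.964, 0.115], [0.416, 0.005, -0.909]]
wrist_force: [8.9, -1.6, 0.5]
finger_gap: -0.0
grasp_force: 4.2
```

Call:
apply_moves --rows '[[[-1,0.3,-0.3,0,0,0,255],[-2,0.5,-0.6,0,0,0,255],[-2,0.5,-0.6,0,0,0,255]]]'

```text
clock: 24.88
tcp_pos: [0.52, -0.1331, 0.0954]
tcp_rot: [[-0.879, 0.267, -0.396], [0.241, 0.964, 0.114], [0.412, 0.005, -0.911]]
wrist_force: [9.4, -2.4, 0.2]
finger_gap: -0.0002
grasp_force: 4.5
```

Call:
apply_moves --rows '[[[-1,0.3,-0.3,0,0,0,255],[-2,0.5,-0.6,0,0,0,255],[-2,0.5,-0.6,0,0,0,255]]]'

```text
clock: 25.25
tcp_pos: [0.5197, -0.133, 0.0953]
tcp_rot: [[-0.881, 0.267, -0.392], [0.242, 0.964, 0.113], [0.408, 0.005, -0.913]]
wrist_force: [11.5, -3.1, 1.7]
finger_gap: 0.0001
grasp_force: 5.9
```

Call:
apply_moves --rows '[[[-1,0.3,-0.3,0,0,0,255],[-2,0.5,-0.6,0,0,0,255],[-2,0.5,-0.6,0,0,0,255]]]'

```text
clock: 25.62
tcp_pos: [0.5195, -0.133, 0.0953]
tcp_rot: [[-0.882, 0.267, -0.388], [0.242, 0.964, 0.112], [0.404, 0.005, -0.915]]
wrist_force: [13.8, -4.1, 3.9]
finger_gap: -0.0001
grasp_force: 7.2
```

Call:
apply_moves --rows '[[[-1,0.3,-0.5,0,0,0,255],[-2.5,0.7,-1.2,0,0,0,255],[-2.5,0.7,-1.2,0,0,0,255]]]'

```text
clock: 26.0
tcp_pos: [0.5192, -0.1329, 0.0951]
tcp_rot: [[-0.884, 0.267, -0.383], [0.243, 0.964, 0.111], [0.399, 0.005, -0.917]]
wrist_force: [17.1, -3.9, 5.7]
finger_gap: 0.0003
grasp_force: 9.0
```

Call:
apply_moves --rows '[[[13,-3,3,0,0,0,255],[30,-8,12,0,0,0,255],[30,-8,60,0,0,0,255],[30,-8,110,0,0,0,255],[30,-8,140,0,0,0,255]]]'

```text
clock: 26.62
tcp_pos: [0.5382, -0.1378, 0.2338]
tcp_rot: [[-0.873, 0.267, -0.408], [0.239, 0.964, 0.118], [0.425, 0.005, -0.905]]
wrist_force: [-0.1, 0.4, -0.4]
finger_gap: 0.0
grasp_force: 0.0
```

Call:
apply_moves --rows '[[[-30,60,10,0,0,0,255],[-60,120,10,0,0,0,255],[-80,180,10,0,0,0,255],[-90,240,10,0,0,0,255],[-90,300,10,0,0,0,255]]]'

```text
clock: 27.25
tcp_pos: [0.4461, 0.1572, 0.2414]
tcp_rot: [[-0.872, 0.267, -0.411], [0.24, 0.964, 0.117], [0.427, 0.003, -0.904]]
wrist_force: [1.0, 0.3, -1.4]
finger_gap: -0.0001
grasp_force: 0.0
```

Run:
```python
from plan import *
s=sense(); print(s['clock'],(s['tcp_pos']*1000).round(1),s['wrist_force'].round(1))
for n in ('top','scene'):
    im,d=snapshot(n); w=pts(n,d).reshape(-1,3)
    save(cv2.resize(im[165:265,290:390] if n=='top' else im[185:305,230:350],(390,390),interpolation=cv2.INTER_CUBIC),f'pics/e_{n}.png')
    t=(w[:,:2]-C)@np.array([.263,.965])
    for sd in (-1,1):
        r=(w[:,:2]-C)@(sd*ub)
        m=(w[:,2]>.066)&(w[:,2]<.115)&(abs(t)<.011)&(r>.03)&(r<.075)
        if m.sum()>9:
            print(n,sd,m.sum(),[(round(z,3),np.round(np.median(r[m&(w[:,2]>z)&(w[:,2]<z+.01)]),4)) for z in np.arange(.065,.115,.01) if (m&(w[:,2]>z)&(w[:,2]<z+.01)).any()])
    print(cyl(w,C,.095,.135,.026))
cv2.imwrite('pics/e.png',np.hstack([cv2.imread('pics/e_top.png'),cv2.imread('pics/e_scene.png')]))
```

```text
27.25 [446.1 157.2 241.4] [ 1.   0.3 -1.4]
top -1 48 [(np.float64(0.075), np.float64(0.0513)), (np.float64(0.085), np.float64(0.0474)), (np.float64(0.095), np.float64(0.0419)), (np.float64(0.105), np.float64(0.0373))]
top 1 10 [(np.float64(0.075), np.float64(0.0498)), (np.float64(0.085), np.float64(0.0477)), (np.float64(0.105), np.float64(0.0393))]
(105, array([ 0.4521, -0.117 ]), np.float64(0.0044))
scene -1 105 [(np.float64(0.075), np.float64(0.0537)), (np.float64(0.085), np.float64(0.0486)), (np.float64(0.095), np.float64(0.0438)), (np.float64(0.105), np.float64(0.0377))]
scene 1 28 [(np.float64(0.065), np.float64(0.047)), (np.float64(0.075), np.float64(0.045)), (np.float64(0.085), np.float64(0.0412)), (np.float64(0.095), np.float64(0.0382)), (np.float64(0.105), np.float64(0.0344))]
(392, array([ 0.453 , -0.1147]), np.float64(0.0035))
```

View pics/e.png

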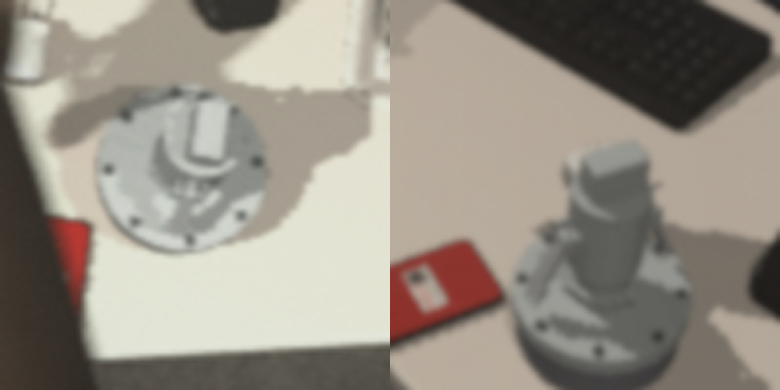

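Both arms are down in both views and the bystanders are unmoved. I'll check the cap's tilt before handing in.

Run:
```python
from plan import *
def tilt(w,c,z0,R=.026):
    w=w.reshape(-1,3); r=np.hypot(w[:,0]-c[0],w[:,1]-c[1])
    rb=(w[:,:2]-c)@ub
    q=w[(w[:,2]>z0+.008)&(w[:,2]<z0+.052)&(abs(r-R)<.006)&(abs(rb)<.018)]; h=q[:,2]-z0-.03
    f=lambda p:np.hypot(q[:,0]-p[0]-p[2]*h,q[:,1]-p[1]-p[3]*h)-R
    s=least_squares(f,[*c,0,0],loss='soft_l1',f_scale=.001).x
    return len(q),s[:2].round(4),'tilt along bar',(s[2:]@ub).round(3),'perp',(s[2:]@[.263,.965]).round(3)
S=lambda f:pts('scene',np.load(f)['d'])
print('desk',tilt(S('scene0.npz'),np.array([.4908,.1136]),0))
print('held',tilt(S('scene1.npz'),np.array([.4549,-.1124]),.169))
print('after near',tilt(S('s6.npz'),C,Z0))
im,d=snapshot('scene');w=pts('scene',d);print('now',tilt(w,C,Z0))
q=w.reshape(-1,3)
rb=(q[:,:2]-C)@ub; t=(q[:,:2]-C)@np.array([.263,.965])
for w_,z0,c in ((w,Z0,C),(S('s6.npz'),Z0,C),(S('scene0.npz'),0,np.array([.4908,.1136]))):
    q=w_.reshape(-1,3); rb=(q[:,:2]-c)@ub; t=(q[:,:2]-c)@np.array([.263,.965])
    m=(abs(rb)<.019)&(abs(t)<.010)&(q[:,2]>z0+.083)&(q[:,2]<z0+.1)
    k=np.linalg.lstsq(np.c_[rb[m],t[m],np.ones(m.sum())],q[m,2],rcond=None)[0]; print('bar top',m.sum(),k.round(4))
```

```text
desk (155, array([0.4913, 0.1137]), 'tilt along bar', np.float64(0.022), 'perp', np.float64(-0.002))
held (255, array([ 0.4551, -0.1123]), 'tilt along bar', np.float64(-0.004), 'perp', np.float64(0.009))
after near (205, array([ 0.4543, -0.115 ]), 'tilt along bar', np.float64(-0.036), 'perp', np.float64(0.001))
now (197, array([ 0.4536, -0.115 ]), 'tilt along bar', np.float64(0.028), 'perp', np.float64(0.002))
bar top 141 [0.0187 0.0649 0.1788]
bar top 123 [0.0409 0.024  0.1792]
bar top 79 [0.0196 0.1779 0.0905]
```

```bash
python3 -c "
from station import ticket
print(ticket.sign_off())"
```

```text
the job is handed in; nothing more can be done
None
```

The job is handed in, but sign-off gave no verdict. By my measurements the cap is bottomed on the seal (about 21 N, rim about 33 mm above the adaptor's origin) and tilted about 0.03 rad. Both cam arms were swung down one after the other to their stops, and the phone and charger look unmoved in the last pictures, which did not cover the tape roll.

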